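# Turn round the row of medicines for the next round

### The job

Move all four medicines from the full rack to the dishes of the empty rack, in reverse order: as seen from the robot, what now stands at the left end of its row goes to the right end of the new row, the second from the left becomes the second from the right, and so on. Keep every medicine upright, stand each in the middle of its own dish, and let go of it.

Things in the scene. Friction and masses are not known exactly. Their poses are not given: they have to be found in the camera images.
- dropper_center (a point): amber glass dropper bottle with a narrow black rubber teat, 32 mm diameter to 70 mm up, 102 mm high in all (take it by the round body, below 65 mm); this point is its centre, half-way up; z is its upright axis. It stands loose in one of the four dishes of the full rack, on the dish floor 11 mm above the worktop. Its order in the row changes from start to start
- pill_bottle_center (a point): red tablet bottle with a broad white cap, 36 mm diameter, 62 mm high; this point is its centre, half-way up; z is its upright axis. It stands loose in one of the four dishes of the full rack, on the dish floor 11 mm above the worktop. Its order in the row changes from start to start
- tablet_tube_center (a point): slender straight tablet tube, whitish to light grey, with a grey cap, 30 mm diameter (cap 32 mm), 96 mm high; this point is its centre, half-way up; z is its upright axis. It stands loose in one of the four dishes of the full rack, on the dish floor 11 mm above the worktop. Its order in the row changes from start to start
- ointment_pot_center (a point): low wide ointment pot, whitish to light grey, with a screw lid that has a grey disc on top, 44 mm diameter (lid 46 mm), 50 mm high; this point is its centre, half-way up; z is its upright axis. It stands loose in one of the four dishes of the full rack, on the dish floor 11 mm above the worktop. Its order in the row changes from start to start
- dropper_dish: fixed round white dish of the full rack in which the dropper stands at the start (inner diameter 62 mm, rim 10 mm above the rack plate); the four dishes look alike and are told apart by what stands in them. Origin at the middle of its underside, z up. It never moves, so it keeps showing this medicine's original place in the row
- pill_bottle_dish: fixed round white dish of the full rack in which the pill bottle stands at the start (inner diameter 62 mm, rim 10 mm above the rack plate); the four dishes look alike and are told apart by what stands in them. Origin at the middle of its underside, z up. It never moves, so it keeps showing this medicine's original place in the row
- tablet_tube_dish: fixed round white dish of the full rack in which the tablet tube stands at the start (inner diameter 62 mm, rim 10 mm above the rack plate); the four dishes look alike and are told apart by what stands in them. Origin at the middle of its underside, z up. It never moves, so it keeps showing this medicine's original place in the row
- ointment_pot_dish: fixed round white dish of the full rack in which the ointment pot stands at the start (inner diameter 62 mm, rim 10 mm above the rack plate); the four dishes look alike and are told apart by what stands in them. Origin at the middle of its underside, z up. It never moves, so it keeps showing this medicine's original place in the row
- rack_full: rack holding the four medicines at the start (left or right of the two): fixed flat grey plate 84 x 300 x 8 mm with four white dishes in a row; origin at the middle of its underside, on the worktop; z up, x roughly away from the robot, y along the row to the robot's left, turned up to 0.3 rad; dish centres at x = 0, y = +108, +36, -36, -108 mm
- rack_empty: rack whose four dishes are empty at the start: fixed flat grey plate 84 x 300 x 8 mm with four white dishes in a row; origin at the middle of its underside, on the worktop; z up, x roughly away from the robot, y along the row to the robot's left, turned up to 0.3 rad; dish centres at x = 0, y = +108, +36, -36, -108 mm; dishes 62 mm inside, floor 11 mm, rim 18 mm above the worktop
Mind the look-alikes: they are no part of the job. Leave any blue look-alike of the part that bears ointment_pot_center alone. Leave any yellow look-alike of the part that bears dropper_center alone.

How it is judged:
At the end, for the whole second after the job is handed in: Each medicine stands released, at rest and upright (within 0.12 rad) on the floor of a dish of the rack that was empty (height within 4 mm), within 14 mm of the dish centre along and across the row, in the mirror image of its old place: from y in the one rack to -y in the other (((y of dropper_dish in the frame of rack_full between 0.088 and 0.128 m and y of dropper_center in the frame of rack_empty between -0.122 and -0.094 m) or (y of dropper_dish in the frame of rack_full between 0.016 and 0.056 m and y of dropper_center in the frame of rack_empty between -0.05 and -0.022 m) or (y of dropper_dish in the frame of rack_full between -0.056 and -0.016 m and y of dropper_center in the frame of rack_empty between 0.022 and 0.05 m) or (y of dropper_dish in the frame of rack_full between -0.128 and -0.088 m and y of dropper_center in the frame of rack_empty between 0.094 and 0.122 m)) and x of dropper_center in the frame of rack_empty between -0.014 and 0.014 m and z of dropper_center in the frame of rack_empty between 0.058 and 0.066 m and angle between each of dropper_center, pill_bottle_center, tablet_tube_center, ointment_pot_center's own z axis and vertical below 0.12 rad and linear speed of each of dropper, pill_bottle, tablet_tube, ointment_pot below 0.02 m/s and ((y of pill_bottle_dish in the frame of rack_full between 0.088 and 0.128 m and y of pill_bottle_center in the frame of rack_empty between -0.122 and -0.094 m) or (y of pill_bottle_dish in the frame of rack_full between 0.016 and 0.056 m and y of pill_bottle_center in the frame of rack_empty between -0.05 and -0.022 m) or (y of pill_bottle_dish in the frame of rack_full between -0.056 and -0.016 m and y of pill_bottle_center in the frame of rack_empty between 0.022 and 0.05 m) or (y of pill_bottle_dish in the frame of rack_full between -0.128 and -0.088 m and y of pill_bottle_center in the frame of rack_empty between 0.094 and 0.122 m)) and x of pill_bottle_center in the frame of rack_empty between -0.014 and 0.014 m and z of pill_bottle_center in the frame of rack_empty between 0.038 and 0.046 m and ((y of tablet_tube_dish in the frame of rack_full between 0.088 and 0.128 m and y of tablet_tube_center in the frame of rack_empty between -0.122 and -0.094 m) or (y of tablet_tube_dish in the frame of rack_full between 0.016 and 0.056 m and y of tablet_tube_center in the frame of rack_empty between -0.05 and -0.022 m) or (y of tablet_tube_dish in the frame of rack_full between -0.056 and -0.016 m and y of tablet_tube_center in the frame of rack_empty between 0.022 and 0.05 m) or (y of tablet_tube_dish in the frame of rack_full between -0.128 and -0.088 m and y of tablet_tube_center in the frame of rack_empty between 0.094 and 0.122 m)) and x of tablet_tube_center in the frame of rack_empty between -0.014 and 0.014 m and z of tablet_tube_center in the frame of rack_empty between 0.055 and 0.063 m and ((y of ointment_pot_dish in the frame of rack_full between 0.088 and 0.128 m and y of ointment_pot_center in the frame of rack_empty between -0.122 and -0.094 m) or (y of ointment_pot_dish in the frame of rack_full between 0.016 and 0.056 m and y of ointment_pot_center in the frame of rack_empty between -0.05 and -0.022 m) or (y of ointment_pot_dish in the frame of rack_full between -0.056 and -0.016 m and y of ointment_pot_center in the frame of rack_empty between 0.022 and 0.05 m) or (y of ointment_pot_dish in the frame of rack_full between -0.128 and -0.088 m and y of ointment_pot_center in the frame of rack_empty between 0.094 and 0.122 m)) and x of ointment_pot_center in the frame of rack_empty between -0.014 and 0.014 m and z of ointment_pot_center in the frame of rack_empty between 0.032 and 0.04 m); the robot touches nothing.
It fails at once if a medicine is tipped over (more than 0.7 rad from upright) (angle between any of dropper_center, pill_bottle_center, tablet_tube_center, ointment_pot_center's own z axis and vertical above 0.7 rad).
It also fails if it takes over 120 s, if anything falls off the work surface, if the arm or the gripper's body presses on something with over 40 N, if the wrist force passes 120 N, or if a joint passes its speed limit or range.

### The arm

A 6-joint arm with a two-finger parallel gripper is mounted at the origin on a cart in front of the work surface, level with it; the furniture and walls round the work are solid. World frame = base frame: x ahead of the robot, y to its left, z up, the work surface at z = 0. Lengths are in m, angles in rad, forces in N, time in s.
With the tool pointing down it reaches from about 0.25 to 0.775 m from the base axis. Payload 4 kg.
Tool frame: the origin (TCP) lies on the centre line of the jaws, within the pads' length; the fingertips stand 14 mm ahead of it and the grasp point (between the pads) lies 5 mm behind it (robot.tcp_to_tips is the distance from the TCP to the fingertips, in m); z points along the fingers, y is the line along which they close (so a half turn about z gives the same grasp; the last joint's range is limited). The gripper opens to 94 mm and grips with 3 to 60 N. Pads are 16 mm wide; open, the fingers measure 119 mm over their backs; the gripper's body (75 mm by 177 mm) begins 78 mm behind the grasp point.
Start: joints at [-1.295, 0.087, 1.371, -0, 1.684, -0.103], TCP at [0.203, -0.511, 0.22] pointing down, gripper open.
Joint ranges: [-3.1, 3.1], [-0.76, 2.03], [0.27, 2.55], [-1.08, 4.22], [0.17, 2.65], [-2.57, 2.57]. Speed limits (rad/s): [2.79, 2.79, 3.14, 3.14, 3.14, 3.14].

### API

Orientations are given as [roll, pitch, yaw] about the fixed x, y, z axes, in that order (R = Rz(yaw) Ry(pitch) Rx(roll)).
In Python, from bench import robot gives the robot as it stands.
- The arm moves only by the tool carry_out, never from a script. Its argument "increments" is a list of rows, each a list of 3 entries, a list of its own where there are three numbers: the closure in counts, from 0 (fully open) to 255 (shut), then the shift along the tool's x, y, z in mm, then the turn about the tool's z in degrees. In form: [[fingers, [dx, dy, dz], twist], ...]. A call has 1 to 8 rows; each row shifts and turns the commanded pose from where the row before left it, along the tool's axes as they then stand; what a row does not reach is not made up. A row lasts 1/10 s, in which the tool goes at most 50 mm and 8.59 degrees, less where a joint would pass 70% of its speed; a pose out of reach is approached as far as the arm can. A call with a gripper value outside its range is refused whole. The fingers move at their own pace and stop on an object; the grip force is fixed at half the most. Time passes only in rows, so rows that do not move let the fingers close. It gives the time, the measured TCP pose, the force, the opening and the grip force at its end, in the units of the state.
- robot.get_obs(): the state, without advancing time (a new reading comes with each control period).
- robot.snapshot(name): name is "side" or "top"; returns the picture (400x640x3 uint8, blue, green, red); there is no depth.
- robot.get_calibration(name): a dict with "vfov" (degrees; the focal length in pixels is half the picture's height over the tangent of half this angle, whatever the lens; pixels are square), "cx", "cy" (the principal point, pixels), "T" (4x4, takes a point from camera to world coordinates). Camera axes: x right, y down, z forward; pixel columns grow to the right and rows downward; lengths in m; the calibration is good to about 2 mm. A picture is of the moment at which its call begins. get_calibration takes no time and is no camera call.
- robot.close_job(): hands the job in; it is judged then, once.
The state is a dict: "time": time; "joint_positions": joint angles; "qvel": joint speeds; "joint_torque": joint torques, N m; "tool_pos": TCP position; "ee_rot": TCP orientation; "wrist_force": force on the tool from outside, world axes, zero at the start; "wrist_torque": the same for the moment, N m; "width": finger opening in m; "finger_force": force on a finger pad.
Only numpy, scipy, OpenCV 4.12 (cv2) and the standard library are available. Lean on these libraries where they do the work, as an engineer would, in place of code of your own. Each camera call takes 0.05 s, during which the arm holds its last target. There are 200 camera calls.

## Working session

There is one attempt and no reset: what is moved stays moved. The work goes in short steps, Python scripts to look and compute and a tool call to move; the robot and the scene stay as the last step left them, time stands still between calls to the robot, and variables do not carry over. Pictures are saved under pics/ and viewed, at most 14 in all, crops included, and the job is handed in when it is done.

Besides the shell and the picture viewer there is one more tool, called after "Emit:" by a JSON object that holds its "name" and its "arguments". carry_out: Moves the arm, as the interface text tells. Its arguments: {"type":"object","properties":{"increments":{"type":"array","items":{"type":"array"}}},"required":["increments"]}

```bash
mkdir -p pics; python3 - <<'E'
from bench import robot
import cv2,numpy as np
for n in ("top","side"):
    cv2.imwrite(f"pics/{n}0.png",robot.snapshot(n)); c=robot.get_calibration(n); print(n,c["vfov"],c["cx"],c["cy"],{k:v for k,v in c.items() if k not in("T","vfov","cx","cy")}); print(np.round(c["T"],4))
print(robot.get_obs())
E
```

```text
top 53.2863331186735 318.52201238339586 200.44033531079472 {}
[[ 0.1454 -0.9656  0.2157  0.2692]
 [-0.9894 -0.1413  0.0348 -0.0216]
 [-0.0031 -0.2185 -0.9758  0.9641]
 [ 0.      0.      0.      1.    ]]
side 42.58589813552337 321.5337435810078 196.86896711779616 {}
[[-0.9631 -0.1038  0.2482  0.1086]
 [-0.269   0.3544 -0.8955  1.2215]
 [ 0.005  -0.9293 -0.3693  0.5692]
 [ 0.      0.      0.      1.    ]]
{'time': 0.1, 'joint_positions': array([-1.29513120e+00,  8.79155759e-02,  1.37207420e+00, -4.47033305e-05,
        1.68362056e+00, -1.03109798e-01]), 'qvel': array([-0.00084031, -0.00132398, -0.00397137, -0.00109906, -0.00133241,
       -0.00093644]), 'joint_torque': array([ 2.46449148e-03, -3.41252410e+01, -3.03301907e+01,  7.19799148e-02,
        3.03569867e-02, -1.00665654e-04]), 'tool_pos': array([ 0.20322995, -0.51057481,  0.21841704]), 'ee_rot': array([-3.13958112e+00, -1.63480173e-04,  3.78769770e-01]), 'wrist_force': array([0.30808088, 0.13812926, 0.49410036]), 'wrist_torque': array([-0.0204581, -0.011919 ,  0.0404942]), 'finger_force': 0.0, 'width': 0.09391678235593534}
```

View pics/top0.png

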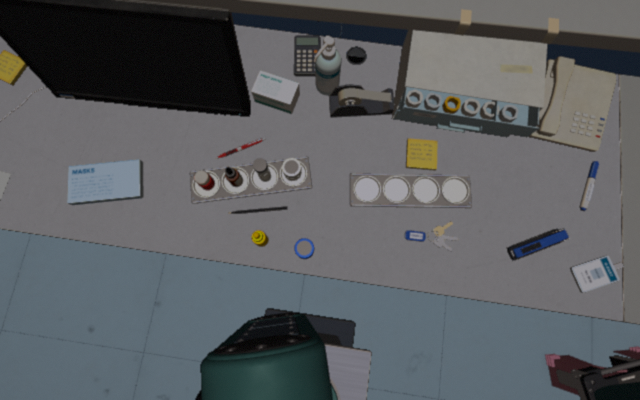

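View pics/side0.png

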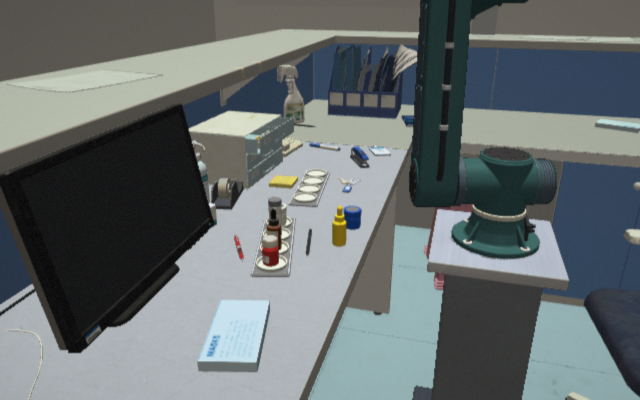

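```bash
cat > h.py <<'E'
import cv2,numpy as np
from bench import robot
def ray(n,uv,z):
    c=robot.get_calibration(n);f=200/np.tan(np.radians(c["vfov"]/2));T=np.array(c["T"])
    uv=np.atleast_2d(uv).astype(float)
    d=np.c_[(uv[:,0]-c["cx"])/f,(uv[:,1]-c["cy"])/f,np.ones(len(uv))]@T[:3,:3].T
    return T[:3,3]+d*((z-T[2,3])/d[:,2])[:,None]
def rectify(n,img,x0,x1,y0,y1,z,s=1500):
    # plane z resampled: col = (y1-y)*s, row = (x1-x)*s
    W=np.array([[x1,y1],[x1,y0],[x0,y0],[x0,y1]]);c=robot.get_calibration(n);f=200/np.tan(np.radians(c["vfov"]/2));T=np.linalg.inv(c["T"])
    p=np.c_[W,np.full(4,z)]@T[:3,:3].T+T[:3,3]
    uv=np.c_[f*p[:,0]/p[:,2]+c["cx"],f*p[:,1]/p[:,2]+c["cy"]].astype(np.float32)
    w,h=int((y1-y0)*s),int((x1-x0)*s)
    M=cv2.getPerspectiveTransform(uv,np.float32([[0,0],[w,0],[w,h],[0,h]]))
    return cv2.warpPerspective(img,M,(w,h),flags=cv2.INTER_CUBIC)
E
python3 - <<'E'
from h import *
im=cv2.imread("pics/top0.png")
m=((im.min(2)>165)&(im.max(2).astype(int)-im.min(2)<40)).astype(np.uint8)
for lo in ((340,160,480,215),(180,150,320,210)):
    k=np.zeros_like(m);k[lo[1]:lo[3],lo[0]:lo[2]]=m[lo[1]:lo[3],lo[0]:lo[2]]
    for c in cv2.findContours(k,cv2.RETR_EXTERNAL,cv2.CHAIN_APPROX_NONE)[0]:
        if cv2.contourArea(c)<40: continue
        e=cv2.fitEllipse(c); print(cv2.contourArea(c),np.round(e[0],1),np.round(e[1],1),"->",np.round(ray("top",e[0],.017),4))
print("monitor",ray("top",[[245,112],[60,97]],.05).round(3), "deskEdge",ray("top",[[300,260]],0).round(3),"pred tcp")
print("yellow/blue",ray("top",[[259,240],[305,248]],.05).round(3))
a=rectify("top",im,.2,.42,0,0.35,.018,2200);b=rectify("top",im,.2,.42,-.42,-.07,.018,2200)
cv2.imwrite("pics/rectA.png",a[:,:780]);cv2.imwrite("pics/full_zoom.png",cv2.resize(im[145:215,180:320],None,fx=5.5,fy=5.5,interpolation=cv2.INTER_CUBIC))
E
```

```text
monitor [[0.667 0.224 0.05 ]
 [0.64  0.689 0.05 ]] deskEdge [[0.331 0.035 0.   ]] pred tcp
yellow/blue [[0.359 0.133 0.05 ]
 [0.356 0.025 0.05 ]]
```

View pics/full_zoom.png

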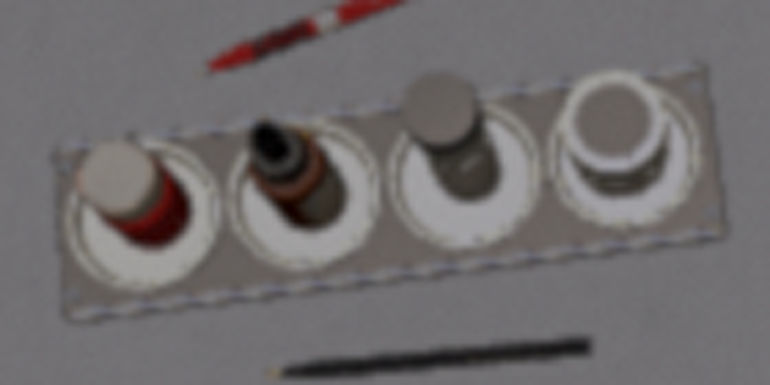

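```bash
python3 - <<'E'
from h import *
im=cv2.imread("pics/top0.png")
z=lambda l:np.array(l)/5.5+[180,145]
P=ray("top",z([[55,150],[705,68],[725,235],[68,318]]),.008);print("corners",P.round(4).tolist(),"sides",np.linalg.norm(P-np.roll(P,-1,0),axis=1).round(3),"ctr",P.mean(0).round(4))
v=P[0]-P[1]+P[3]-P[2];print("yaw",np.arctan2(-v[0],v[1]))
D=ray("top",z([[143,215],[305,196],[465,175],[625,152]]),.017);print("dishes",D.round(4).tolist(),np.linalg.norm(np.diff(D,axis=0),axis=1),D.mean(0))
v=D[0]-D[3];print("yaw",np.arctan2(-v[0],v[1]))
g=im.min(2);print(g[170:212,396].tolist())
m=(g>130).astype(np.uint8);k=np.zeros_like(m);k[160:215,345:480]=m[160:215,345:480]
L=[]
for c in cv2.findContours(k,cv2.RETR_EXTERNAL,cv2.CHAIN_APPROX_NONE)[0]:
    if cv2.contourArea(c)<150: continue
    e=cv2.fitEllipse(c);p=ray("top",e[0],.015)[0];L.append(p);print(cv2.contourArea(c),np.round(e[0],1),np.round(e[1],1),p.round(4))
L=np.array(sorted(L,key=lambda p:-p[1]));print(np.linalg.norm(np.diff(L,axis=0),axis=1),L.mean(0));v=L[0]-L[-1];print("yaw e",np.arctan2(-v[0],v[1]))
# medicine tops
T=z([[117,173],[268,135],[440,108],[612,118]])
for t,h in zip(T,(.073,.113,.107,.061)): print("top",ray("top",t,h).round(4))
E
```

```text
corners [[0.5055, 0.3409, 0.008], [0.5868, 0.0544, 0.008], [0.5101, 0.0336, 0.008], [0.4298, 0.3183, 0.008]] sides [0.298 0.08  0.296 0.079] ctr [0.5081 0.1868 0.008 ]
yaw 0.2758064077901897
dishes [[0.4793, 0.292, 0.017], [0.4985, 0.2219, 0.017], [0.5184, 0.1527, 0.017], [0.5394, 0.0833, 0.017]] [0.07261662 0.07206865 0.07246795] [0.50891462 0.18749695 0.017     ]
yaw 0.28050548593742
[111, 110, 113, 112, 118, 128, 138, 107, 127, 155, 159, 159, 159, 159, 158, 159, 159, 158, 159, 159, 159, 160, 158, 159, 159, 160, 158, 159, 159, 159, 155, 141, 135, 105, 91, 103, 83, 91, 108, 111, 112, 112]
408.5 [453.9 190.6] [22.  24.3] [ 0.5516 -0.3125  0.015 ]
410.0 [424.6 190.1] [22.3 24. ] [ 0.5424 -0.2413  0.015 ]
421.5 [395.3 189.9] [22.9 24. ] [ 0.5325 -0.1701  0.015 ]
429.5 [366.2 189.6] [23.  24.4] [ 0.523  -0.0996  0.015 ]
[0.07113958 0.07184072 0.07181894] [ 0.53737791 -0.20589166  0.015     ]
yaw e 0.13354191157677522
top [[0.4833 0.2881 0.073 ]]
top [[0.4982 0.217  0.113 ]]
top [[0.5213 0.1512 0.107 ]]
top [[0.5411 0.0864 0.061 ]]
```

Emit:
{"name": "carry_out", "arguments": {"increments": [[0,[0,0,0],-8.5],[0,[0,0,0],-8.5],[0,[0,0,0],-8.5],[0,[0,0,0],-8.5],[0,[0,0,0],-8.5],[0,[0,0,0],-8.5],[0,[0,0,0],-8.5],[0,[0,0,0],-8.5]]}}

```text
time: 0.9
tool_pos: [0.2033, -0.5107, 0.2188]
ee_rot: [-3.141, -0.001, 1.572]
wrist_force: [-0.0, -0.1, 0.2]
width: 0.0938
finger_force: 0.0
```

Emit:
{"name": "carry_out", "arguments": {"increments": [[0,[0,0,0],-8.2],[0,[0,0,0],-8.0],[0,[0,0,0],0],[0,[0,0,0],0]]}}

```text
time: 1.3
tool_pos: [0.2033, -0.5108, 0.219]
ee_rot: [3.142, -0.001, 1.845]
wrist_force: [-0.3, -0.5, -0.8]
width: 0.094
finger_force: 0.0
```

```bash
cat >> h.py <<'E'
def go(x,y,z,yaw):
    o=robot.get_obs();p=o["tool_pos"];w=o["ee_rot"][2];d=np.array([x,y,z])-p
    print("at",p.round(4),"yaw",round(w,3),"rp",o["ee_rot"][:2].round(3),"width",round(o["width"],4),"F",np.round(o["wrist_force"],1),"t",round(o["time"],1))
    for a,s in ((w,"before turn"),(yaw,"after turn")):
        print(s,"dx %.1f dy %.1f dz %.1f"%tuple(1e3*np.array([np.cos(a)*d[0]+np.sin(a)*d[1],np.sin(a)*d[0]-np.cos(a)*d[1],-d[2]])),"twist %.1f"%np.degrees(w-yaw))
E
python3 -c "
from h import *
go(.541,.085,.20,1.849)
print('cabinet',ray('top',[[400,120],[460,132],[538,137]],0).round(3))"
```

```text
at [ 0.2033 -0.5108  0.219 ] yaw 1.845 rp [ 3.142e+00 -1.000e-03] width 0.094 F [-0.3 -0.5 -0.8] t 1.3
before turn dx 481.9 dy 486.6 dz 19.0 twist -0.2
after turn dx 480.2 dy 488.3 dz 19.0 twist -0.2
cabinet [[ 0.725 -0.165 -0.   ]
 [ 0.714 -0.321 -0.   ]
 [ 0.729 -0.52   0.   ]]
```

Emit:
{"name": "carry_out", "arguments": {"increments": [[0,[30,30,0],0],[0,[30,30,0],0],[0,[30,30,0],0],[0,[30,30,0],0],[0,[30,30,0],0],[0,[30,30,0],0],[0,[30,30,0],0],[0,[30,30,0],0]]}}

```text
time: 2.1
tool_pos: [0.3689, -0.2128, 0.2195]
ee_rot: [3.141, 0.0, 1.846]
wrist_force: [1.1, -0.7, 0.2]
width: 0.0943
finger_force: 0.0
```

Emit:
{"name": "carry_out", "arguments": {"increments": [[0,[30,30,0],0],[0,[30,30,0],0],[0,[30,30,0],0],[0,[30,30,0],0],[0,[30,30,0],0],[0,[30,30,0],0],[0,[15,15,0],0],[0,[0,0,0],0]]}}

```text
time: 2.9
tool_pos: [0.5031, 0.0289, 0.2189]
ee_rot: [-3.141, -0.001, 1.851]
wrist_force: [-0.5, -0.9, -0.0]
width: 0.0941
finger_force: 0.0
```

```bash
python3 -c "
from h import *
go(.541,.085,.042,1.849)
cv2.imwrite('pics/top1.png',robot.snapshot('top'))"
```

```text
at [0.5031 0.0289 0.2189] yaw 1.851 rp [-3.141e+00 -1.000e-03] width 0.0941 F [-0.5 -0.9 -0. ] t 2.9
before turn dx 43.5 dy 51.9 dz 176.9 twist 0.1
after turn dx 43.6 dy 51.8 dz 176.9 twist 0.1
```

Emit:
{"name": "carry_out", "arguments": {"increments": [[0,[22,26,0],0],[0,[21,26,0],0],[0,[0,0,30],0],[0,[0,0,40],0],[0,[0,0,40],0],[0,[0,0,40],0],[0,[0,0,27],0],[0,[0,0,0],0]]}}

```text
time: 3.75
tool_pos: [0.5365, 0.0804, 0.0376]
ee_rot: [-3.131, -0.002, 1.846]
wrist_force: [0.5, 0.4, 0.2]
width: 0.094
finger_force: 0.0
```

Emit:
{"name": "carry_out", "arguments": {"increments": [[255,[0,0,0],0],[255,[0,0,0],0],[255,[0,0,0],0],[255,[0,0,0],0],[255,[0,0,0],0],[255,[0,0,0],0],[255,[0,0,0],0],[255,[0,0,0],0]]}}

```text
time: 4.55
tool_pos: [0.5409, 0.0822, 0.0427]
ee_rot: [3.141, 0.0, 1.848]
wrist_force: [-0.1, 1.0, 2.3]
width: 0.0452
finger_force: 30.0
```

```bash
python3 -c "
from h import *
go(.523,-.0996,.2,1.705)"
```

```text
at [0.5409 0.0822 0.0427] yaw 1.848 rp [3.141 0.   ] width 0.0452 F [-0.1  1.   2.3] t 4.5
before turn dx -169.9 dy -67.1 dz -157.3 twist 8.2
after turn dx -177.8 dy -42.1 dz -157.3 twist 8.2
```

Emit:
{"name": "carry_out", "arguments": {"increments": [[255,[0,0,-10],0],[255,[0,0,-20],0],[255,[0,0,-30],0],[255,[0,0,-20],0],[255,[0,0,0],4.1],[255,[0,0,0],4.1],[255,[-18,-4,0],0],[255,[-20,-5,0],0]]}}

```text
time: 5.35
tool_pos: [0.5368, 0.0433, 0.1228]
ee_rot: [-3.142, 0.0, 1.707]
wrist_force: [-0.1, -0.3, -0.1]
width: 0.0457
finger_force: 30.0
```

Emit:
{"name": "carry_out", "arguments": {"increments": [[255,[-25,-6,0],0],[255,[-25,-6,0],0],[255,[-25,-6,0],0],[255,[-25,-6,0],0],[255,[-20,-5,0],0],[255,[-15,-4,0],0],[255,[-5,0,0],0],[255,[0,0,0],0]]}}

```text
time: 6.15
tool_pos: [0.5231, -0.1002, 0.1225]
ee_rot: [3.141, -0.0, 1.704]
wrist_force: [-0.4, 0.1, 0.1]
width: 0.0455
finger_force: 30.0
```

Emit:
{"name": "carry_out", "arguments": {"increments": [[255,[0,0,0],0],[255,[0,0,0],0]]}}

```text
time: 6.35
tool_pos: [0.5231, -0.099, 0.1225]
ee_rot: [3.142, -0.0, 1.706]
wrist_force: [-0.6, -0.2, -1.3]
width: 0.0451
finger_force: 30.0
```

```bash
python3 -c "
from h import *
go(.523,-.1016,.0435,1.705)"
```

```text
at [ 0.5231 -0.099   0.1225] yaw 1.706 rp [ 3.142 -0.   ] width 0.0451 F [-0.6 -0.2 -1.3] t 6.3
before turn dx -2.5 dy -0.5 dz 79.0 twist 0.1
after turn dx -2.5 dy -0.5 dz 79.0 twist 0.1
```

Emit:
{"name": "carry_out", "arguments": {"increments": [[255,[-2,0,15],0],[255,[0,0,25],0],[255,[0,0,20],0],[255,[0,0,10],0],[255,[0,0,5],0],[255,[0,0,3],0],[255,[0,0,0],0],[255,[0,0,0],0]]}}

```text
time: 7.15
tool_pos: [0.524, -0.1021, 0.0455]
ee_rot: [3.14, 0.001, 1.705]
wrist_force: [-0.2, 0.6, -0.7]
width: 0.0455
finger_force: 30.0
```

Emit:
{"name": "carry_out", "arguments": {"increments": [[255,[0,0,1],0],[0,[0,0,0],0],[0,[0,0,0],0],[0,[0,0,0],0],[0,[0,0,0],0],[0,[0,0,0],0],[0,[0,0,0],0],[0,[0,0,0],0]]}}

```text
time: 7.95
tool_pos: [0.5233, -0.1019, 0.0435]
ee_rot: [3.142, 0.0, 1.705]
wrist_force: [0.5, -0.5, -0.1]
width: 0.0938
finger_force: 0.0
```

Emit:
{"name": "carry_out", "arguments": {"increments": [[0,[0,0,-15],0],[0,[0,0,-40],0],[0,[0,0,-45],0],[0,[0,0,-35],0],[0,[0,0,-15],0],[0,[0,0,0],0],[0,[0,0,0],0]]}}

```text
time: 8.65
tool_pos: [0.5226, -0.1017, 0.1916]
ee_rot: [-3.139, -0.001, 1.705]
wrist_force: [0.2, -0.7, -0.4]
width: 0.0938
finger_force: 0.0
```

```bash
python3 -c "
from h import *
go(.5205,.152,.19,1.849)
a=robot.snapshot('top');b=robot.snapshot('side')
cv2.imwrite('pics/c1.png',np.hstack([cv2.resize(a[140:220,180:490],None,fx=1.6,fy=2),cv2.resize(b[150:280,220:370],(296,160))]))"
```

```text
at [ 0.5226 -0.1017  0.1916] yaw 1.705 rp [-3.139e+00 -1.000e-03] width 0.0938 F [ 0.2 -0.7 -0.4] t 8.7
before turn dx 251.7 dy 32.0 dz 1.6 twist -8.2
after turn dx 244.5 dy 67.7 dz 1.6 twist -8.2
```

View pics/c1.png

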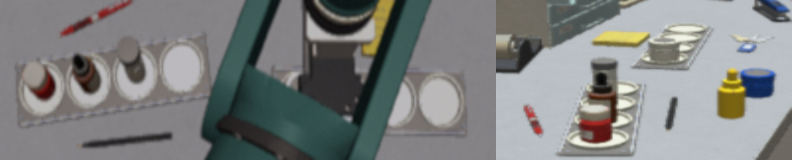

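The crops show the pot standing upright in the left dish of the empty rack, and the other three still in place. Next is the tube.

Emit:
{"name": "carry_out", "arguments": {"increments": [[0,[0,0,0],-4.1],[0,[0,0,0],-4.1],[0,[20,6,0],0],[0,[35,10,0],0],[0,[40,11,0],0],[0,[40,11,0],0],[0,[40,11,0],0],[0,[35,10,0],0]]}}

```text
time: 9.55
tool_pos: [0.5211, 0.118, 0.1908]
ee_rot: [-3.137, -0.001, 1.849]
wrist_force: [0.4, -1.5, 0.2]
width: 0.0939
finger_force: 0.0
```

Emit:
{"name": "carry_out", "arguments": {"increments": [[0,[25,6,0],0],[0,[9,3,0],0],[0,[0,0,0],0],[0,[0,0,0],0]]}}

```text
time: 9.95
tool_pos: [0.5216, 0.1504, 0.1924]
ee_rot: [-3.14, 0.001, 1.848]
wrist_force: [-0.3, -1.0, -0.1]
width: 0.0941
finger_force: 0.0
```

```bash
python3 -c "
from h import *
go(.5205,.152,.05,1.849)"
```

```text
at [0.5216 0.1504 0.1924] yaw 1.848 rp [-3.14e+00  1.00e-03] width 0.0941 F [-0.3 -1.  -0.1] t 9.9
before turn dx 1.9 dy -0.6 dz 142.4 twist -0.1
after turn dx 1.9 dy -0.6 dz 142.4 twist -0.1
```

Emit:
{"name": "carry_out", "arguments": {"increments": [[0,[2,0,15],0],[0,[0,0,30],0],[0,[0,0,40],0],[0,[0,0,30],0],[0,[0,0,17],0],[0,[0,0,10],0],[0,[0,0,0],0],[0,[0,0,0],0]]}}

```text
time: 10.75
tool_pos: [0.5218, 0.1529, 0.052]
ee_rot: [3.14, 0.0, 1.848]
wrist_force: [0.3, 0.1, 0.6]
width: 0.0942
finger_force: 0.0
```

Emit:
{"name": "carry_out", "arguments": {"increments": [[255,[0,0,0],0],[255,[0,0,0],0],[255,[0,0,0],0],[255,[0,0,0],0],[255,[0,0,0],0],[255,[0,0,0],0],[255,[0,0,0],0],[255,[0,0,0],0]]}}

```text
time: 11.55
tool_pos: [0.5212, 0.1533, 0.0514]
ee_rot: [-3.141, 0.0, 1.848]
wrist_force: [0.1, -0.0, 0.0]
width: 0.0335
finger_force: 0.0
```

```bash
python3 -c "
from h import *
go(.5325,-.1701,.15,1.705)"
```

```text
at [0.5212 0.1533 0.0514] yaw 1.848 rp [-3.141  0.   ] width 0.0335 F [ 0.1 -0.   0. ] t 11.6
before turn dx -314.1 dy -77.8 dz -98.6 twist 8.2
after turn dx -322.0 dy -32.1 dz -98.6 twist 8.2
```

Not closed yet (33.5 mm); close a little longer.

Emit:
{"name": "carry_out", "arguments": {"increments": [[255,[0,0,0],0],[255,[0,0,0],0],[255,[0,0,0],0],[255,[0,0,0],0]]}}

```text
time: 11.95
tool_pos: [0.5212, 0.1533, 0.0514]
ee_rot: [-3.142, 0.0, 1.848]
wrist_force: [0.4, 0.2, 0.5]
width: 0.0313
finger_force: 30.0
```

Emit:
{"name": "carry_out", "arguments": {"increments": [[255,[0,0,-10],0],[255,[0,0,-20],0],[255,[0,0,-30],0],[255,[0,0,-25],0],[255,[0,0,-15],0],[255,[0,0,0],4.1],[255,[0,0,0],4.1],[255,[-12,-1,0],0]]}}

```text
time: 12.75
tool_pos: [0.5217, 0.1418, 0.1515]
ee_rot: [-3.141, -0.0, 1.707]
wrist_force: [-0.0, -0.0, -0.8]
width: 0.0314
finger_force: 30.0
```

Emit:
{"name": "carry_out", "arguments": {"increments": [[255,[-25,-2,0],0],[255,[-35,-4,0],0],[255,[-35,-4,0],0],[255,[-35,-4,0],0],[255,[-35,-4,0],0],[255,[-35,-4,0],0],[255,[-35,-4,0],0],[255,[-30,-3,0],0]]}}

```text
time: 13.55
tool_pos: [0.5278, -0.1278, 0.1512]
ee_rot: [-3.141, 0.0, 1.706]
wrist_force: [-0.1, 0.0, -1.0]
width: 0.0315
finger_force: 30.0
```

Emit:
{"name": "carry_out", "arguments": {"increments": [[255,[-25,-2,0],0],[255,[-15,0,0],0],[255,[-5,0,0],0],[255,[0,0,0],0],[255,[0,0,0],0]]}}

```text
time: 14.05
tool_pos: [0.5327, -0.1691, 0.1514]
ee_rot: [-3.141, -0.001, 1.706]
wrist_force: [0.3, 0.2, 0.1]
width: 0.0313
finger_force: 30.0
```

```bash
python3 -c "
from h import *
go(.5325,-.1701,.052,1.705)"
```

```text
at [ 0.5327 -0.1691  0.1514] yaw 1.706 rp [-3.141e+00 -1.000e-03] width 0.0313 F [0.3 0.2 0.1] t 14.1
before turn dx -0.9 dy -0.3 dz 99.4 twist 0.1
after turn dx -0.9 dy -0.3 dz 99.4 twist 0.1
```

Emit:
{"name": "carry_out", "arguments": {"increments": [[255,[-1,0,15],0],[255,[0,0,25],0],[255,[0,0,25],0],[255,[0,0,20],0],[255,[0,0,8],0],[255,[0,0,4],0],[255,[0,0,2],0],[255,[0,0,0],0]]}}

```text
time: 14.85
tool_pos: [0.5334, -0.1711, 0.0532]
ee_rot: [3.14, 0.001, 1.706]
wrist_force: [-0.8, -0.3, 0.0]
width: 0.0318
finger_force: 30.0
```

Emit:
{"name": "carry_out", "arguments": {"increments": [[255,[0,0,0],0],[0,[0,0,0],0],[0,[0,0,0],0],[0,[0,0,0],0],[0,[0,0,0],0],[0,[0,0,0],0],[0,[0,0,0],0],[0,[0,0,0],0]]}}

```text
time: 15.65
tool_pos: [0.5328, -0.1711, 0.0525]
ee_rot: [-3.142, 0.0, 1.705]
wrist_force: [0.6, 0.0, -0.5]
width: 0.084
finger_force: 0.0
```

Emit:
{"name": "carry_out", "arguments": {"increments": [[0,[0,0,0],0],[0,[0,0,-15],0],[0,[0,0,-40],0],[0,[0,0,-45],0],[0,[0,0,-35],0],[0,[0,0,-5],0],[0,[0,0,0],0],[0,[0,0,0],0]]}}

```text
time: 16.45
tool_pos: [0.5321, -0.1707, 0.1911]
ee_rot: [-3.139, -0.001, 1.705]
wrist_force: [0.5, 0.1, -0.7]
width: 0.0935
finger_force: 0.0
```

```bash
python3 -c "
from h import *
go(.4985,.2205,.19,1.849)"
```

```text
at [ 0.5321 -0.1707  0.1911] yaw 1.705 rp [-3.139e+00 -1.000e-03] width 0.0935 F [ 0.5  0.1 -0.7] t 16.4
before turn dx 392.2 dy 19.1 dz 1.1 twist -8.2
after turn dx 385.4 dy 75.1 dz 1.1 twist -8.2
```

Emit:
{"name": "carry_out", "arguments": {"increments": [[0,[0,0,0],-4.1],[0,[0,0,0],-4.1],[0,[20,4,0],0],[0,[35,7,0],0],[0,[40,8,0],0],[0,[40,8,0],0],[0,[40,8,0],0],[0,[40,8,0],0]]}}

```text
time: 17.25
tool_pos: [0.5136, 0.049, 0.1897]
ee_rot: [-3.137, -0.001, 1.848]
wrist_force: [0.6, -0.1, 0.5]
width: 0.0943
finger_force: 0.0
```

Emit:
{"name": "carry_out", "arguments": {"increments": [[0,[40,8,0],0],[0,[40,8,0],0],[0,[40,8,0],0],[0,[30,5,0],0],[0,[15,3,0],0],[0,[5,0,0],0],[0,[0,0,0],0],[0,[0,0,0],0]]}}

```text
time: 18.05
tool_pos: [0.4996, 0.2185, 0.192]
ee_rot: [-3.141, 0.001, 1.847]
wrist_force: [0.0, -0.2, 0.0]
width: 0.0938
finger_force: 0.0
```

```bash
python3 -c "
from h import *
go(.4985,.2205,.044,1.849)
cv2.imwrite('pics/s2.png',cv2.resize(robot.snapshot('side')[150:290,220:370],None,fx=4,fy=4,interpolation=cv2.INTER_CUBIC))"
```

```text
at [0.4996 0.2185 0.192 ] yaw 1.847 rp [-3.141e+00  1.000e-03] width 0.0938 F [ 0.  -0.2  0. ] t 18.1
before turn dx 2.3 dy -0.5 dz 148.0 twist -0.1
after turn dx 2.3 dy -0.5 dz 148.0 twist -0.1
```

View pics/s2.png

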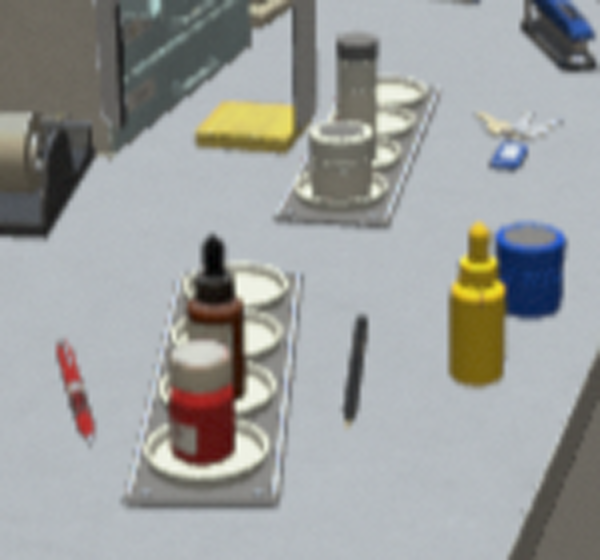

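Pot and tube stand upright in the first two dishes of the other rack. Next is the dropper.

Emit:
{"name": "carry_out", "arguments": {"increments": [[0,[2,0,15],0],[0,[0,0,30],0],[0,[0,0,40],0],[0,[0,0,30],0],[0,[0,0,20],0],[0,[0,0,10],0],[0,[0,0,3],0],[0,[0,0,0],0]]}}

```text
time: 18.9
tool_pos: [0.4992, 0.2215, 0.0446]
ee_rot: [3.141, 0.0, 1.848]
wrist_force: [0.2, -0.2, 0.5]
width: 0.0943
finger_force: 0.0
```

Emit:
{"name": "carry_out", "arguments": {"increments": [[255,[0,0,0],0],[255,[0,0,0],0],[255,[0,0,0],0],[255,[0,0,0],0],[255,[0,0,0],0],[255,[0,0,0],0],[255,[0,0,0],0],[255,[0,0,0],0]]}}

```text
time: 19.7
tool_pos: [0.4989, 0.2217, 0.0444]
ee_rot: [-3.141, 0.0, 1.848]
wrist_force: [0.1, 0.8, -0.5]
width: 0.0335
finger_force: 0.0
```

Emit:
{"name": "carry_out", "arguments": {"increments": [[255,[0,0,0],0],[255,[0,0,0],0],[255,[0,0,0],0],[255,[0,0,0],0]]}}

```text
time: 20.1
tool_pos: [0.4989, 0.2217, 0.0444]
ee_rot: [-3.142, 0.0, 1.848]
wrist_force: [-0.8, -0.2, 0.1]
width: 0.0315
finger_force: 30.0
```

```bash
python3 -c "
from h import *
go(.5424,-.2413,.165,1.705)"
```

```text
at [0.4989 0.2217 0.0444] yaw 1.848 rp [-3.142  0.   ] width 0.0315 F [-0.8 -0.2  0.1] t 20.1
before turn dx -457.2 dy -85.1 dz -120.6 twist 8.2
after turn dx -464.6 dy -18.9 dz -120.6 twist 8.2
```

Emit:
{"name": "carry_out", "arguments": {"increments": [[255,[0,0,-10],0],[255,[0,0,-25],0],[255,[0,0,-35],0],[255,[0,0,-30],0],[255,[0,0,-20],0],[255,[0,0,0],4.1],[255,[0,0,0],4.1],[255,[-15,0,0],0]]}}

```text
time: 20.9
tool_pos: [0.5009, 0.2075, 0.1653]
ee_rot: [3.141, -0.001, 1.708]
wrist_force: [-0.4, -0.8, -0.0]
width: 0.032
finger_force: 30.0
```

Emit:
{"name": "carry_out", "arguments": {"increments": [[255,[-30,0,0],0],[255,[-40,-2,0],0],[255,[-40,-2,0],0],[255,[-40,-2,0],0],[255,[-40,-2,0],0],[255,[-40,-2,0],0],[255,[-40,-2,0],0],[255,[-40,-2,0],0]]}}

```text
time: 21.7
tool_pos: [0.5279, -0.1049, 0.1647]
ee_rot: [-3.141, 0.001, 1.706]
wrist_force: [0.4, 0.2, -0.6]
width: 0.0316
finger_force: 30.0
```

Emit:
{"name": "carry_out", "arguments": {"increments": [[255,[-40,-2,0],0],[255,[-40,-2,0],0],[255,[-30,0,0],0],[255,[-20,0,0],0],[255,[-8,0,0],0],[255,[0,0,0],0],[255,[0,0,0],0],[255,[0,0,0],0]]}}

```text
time: 22.5
tool_pos: [0.5432, -0.2381, 0.1647]
ee_rot: [3.141, -0.0, 1.707]
wrist_force: [0.3, 0.2, -0.2]
width: 0.0323
finger_force: 30.0
```

```bash
python3 -c "
from h import *
go(.5424,-.2413,.045,1.705)"
```

```text
at [ 0.5432 -0.2381  0.1647] yaw 1.707 rp [ 3.141 -0.   ] width 0.0323 F [ 0.3  0.2 -0.2] t 22.5
before turn dx -3.0 dy -1.3 dz 119.7 twist 0.1
after turn dx -3.0 dy -1.3 dz 119.7 twist 0.1
```

Emit:
{"name": "carry_out", "arguments": {"increments": [[255,[-3,-1,15],0],[255,[0,0,30],0],[255,[0,0,30],0],[255,[0,0,25],0],[255,[0,0,12],0],[255,[0,0,5],0],[255,[0,0,2],0],[255,[0,0,0],0]]}}

```text
time: 23.3
tool_pos: [0.5433, -0.243, 0.0466]
ee_rot: [3.14, 0.001, 1.705]
wrist_force: [-0.2, 0.5, -1.6]
width: 0.0317
finger_force: 30.0
```

Emit:
{"name": "carry_out", "arguments": {"increments": [[255,[0,0,0],0],[0,[0,0,0],0],[0,[0,0,0],0],[0,[0,0,0],0],[0,[0,0,0],0],[0,[0,0,0],0],[0,[0,0,0],0],[0,[0,0,0],0]]}}

```text
time: 24.1
tool_pos: [0.5426, -0.2427, 0.0455]
ee_rot: [-3.142, 0.0, 1.705]
wrist_force: [-0.6, 0.2, -0.1]
width: 0.0842
finger_force: 0.0
```

Emit:
{"name": "carry_out", "arguments": {"increments": [[0,[0,0,0],0],[0,[0,0,-15],0],[0,[0,0,-40],0],[0,[0,0,-45],0],[0,[0,0,-35],0],[0,[0,0,-12],0],[0,[0,0,0],0],[0,[0,0,0],0]]}}

```text
time: 24.9
tool_pos: [0.5419, -0.2423, 0.1908]
ee_rot: [-3.139, -0.001, 1.705]
wrist_force: [-0.2, 0.1, -0.2]
width: 0.0936
finger_force: 0.0
```

```bash
python3 -c "
from h import *
go(.481,.290,.19,1.849)"
```

```text
at [ 0.5419 -0.2423  0.1908] yaw 1.705 rp [-3.139e+00 -1.000e-03] width 0.0936 F [-0.2  0.1 -0.2] t 24.9
before turn dx 535.7 dy 11.0 dz 0.8 twist -8.2
after turn dx 528.5 dy 87.6 dz 0.8 twist -8.2
```

Emit:
{"name": "carry_out", "arguments": {"increments": [[0,[0,0,0],-4.1],[0,[0,0,0],-4.1],[0,[20,3,0],0],[0,[35,6,0],0],[0,[40,7,0],0],[0,[40,7,0],0],[0,[40,7,0],0],[0,[40,7,0],0]]}}

```text
time: 25.7
tool_pos: [0.5173, -0.0228, 0.1903]
ee_rot: [-3.138, -0.002, 1.847]
wrist_force: [-0.1, 0.5, -0.5]
width: 0.0942
finger_force: 0.0
```

Emit:
{"name": "carry_out", "arguments": {"increments": [[0,[40,7,0],0],[0,[40,7,0],0],[0,[40,7,0],0],[0,[40,6,0],0],[0,[40,6,0],0],[0,[40,6,0],0],[0,[35,6,0],0],[0,[25,4,0],0]]}}

```text
time: 26.5
tool_pos: [0.4813, 0.2789, 0.1902]
ee_rot: [-3.137, -0.0, 1.849]
wrist_force: [1.1, -0.6, 0.4]
width: 0.0942
finger_force: 0.0
```

Emit:
{"name": "carry_out", "arguments": {"increments": [[0,[13,2,0],0],[0,[0,0,0],0],[0,[0,0,0],0]]}}

```text
time: 26.8
tool_pos: [0.4819, 0.2886, 0.1916]
ee_rot: [-3.14, 0.001, 1.848]
wrist_force: [-0.8, -0.0, 0.2]
width: 0.0938
finger_force: 0.0
```

```bash
python3 -c "
from h import *
go(.481,.290,.04,1.849)"
```

```text
at [0.4819 0.2886 0.1916] yaw 1.848 rp [-3.14e+00  1.00e-03] width 0.0938 F [-0.8 -0.   0.2] t 26.8
before turn dx 1.6 dy -0.5 dz 151.6 twist -0.1
after turn dx 1.6 dy -0.5 dz 151.6 twist -0.1
```

Emit:
{"name": "carry_out", "arguments": {"increments": [[0,[2,0,15],0],[0,[0,0,30],0],[0,[0,0,40],0],[0,[0,0,32],0],[0,[0,0,20],0],[0,[0,0,10],0],[0,[0,0,4],0],[0,[0,0,0],0]]}}

```text
time: 27.6
tool_pos: [0.4823, 0.2907, 0.0415]
ee_rot: [3.141, 0.0, 1.847]
wrist_force: [-0.2, 1.1, 1.1]
width: 0.0937
finger_force: 0.0
```

Emit:
{"name": "carry_out", "arguments": {"increments": [[255,[0,0,0],0],[255,[0,0,0],0],[255,[0,0,0],0],[255,[0,0,0],0],[255,[0,0,0],0],[255,[0,0,0],0],[255,[0,0,0],0],[255,[0,0,0],0]]}}

```text
time: 28.4
tool_pos: [0.482, 0.2912, 0.0414]
ee_rot: [-3.142, 0.0, 1.848]
wrist_force: [0.2, -1.0, 1.0]
width: 0.0353
finger_force: 30.0
```

Emit:
{"name": "carry_out", "arguments": {"increments": [[255,[0,0,0],0],[255,[0,0,0],0],[255,[0,0,0],0],[255,[0,0,0],0]]}}

```text
time: 28.8
tool_pos: [0.4819, 0.2912, 0.0414]
ee_rot: [-3.141, 0.0, 1.848]
wrist_force: [-0.5, -0.3, -0.3]
width: 0.0354
finger_force: 30.0
```

```bash
python3 -c "
from h import *
go(.5516,-.3125,.18,1.705)"
```

```text
at [0.4819 0.2912 0.0414] yaw 1.848 rp [-3.141  0.   ] width 0.0354 F [-0.5 -0.3 -0.3] t 28.8
before turn dx -599.7 dy -98.4 dz -138.6 twist 8.2
after turn dx -607.6 dy -11.7 dz -138.6 twist 8.2
```

Emit:
{"name": "carry_out", "arguments": {"increments": [[255,[0,0,-10],0],[255,[0,0,-25],0],[255,[0,0,-35],0],[255,[0,0,-35],0],[255,[0,0,-25],0],[255,[0,0,-8],0],[255,[0,0,0],4.1],[255,[0,0,0],4.1]]}}

```text
time: 29.6
tool_pos: [0.4818, 0.2911, 0.1792]
ee_rot: [-3.141, 0.0, 1.702]
wrist_force: [-0.1, -0.2, -1.1]
width: 0.0354
finger_force: 30.0
```

Emit:
{"name": "carry_out", "arguments": {"increments": [[255,[-15,0,0],0],[255,[-30,0,0],0],[255,[-40,-1,0],0],[255,[-40,-1,0],0],[255,[-40,-1,0],0],[255,[-40,-1,0],0],[255,[-40,-1,0],0],[255,[-40,-1,0],0]]}}

```text
time: 30.4
tool_pos: [0.5134, 0.0054, 0.1787]
ee_rot: [-3.14, 0.0, 1.706]
wrist_force: [0.5, -0.5, -0.6]
width: 0.0356
finger_force: 30.0
```

Emit:
{"name": "carry_out", "arguments": {"increments": [[255,[-40,-1,0],0],[255,[-40,-1,0],0],[255,[-40,-1,0],0],[255,[-40,-1,0],0],[255,[-40,-1,0],0],[255,[-40,-1,0],0],[255,[-40,0,0],0],[255,[-28,0,0],0]]}}

```text
time: 31.2
tool_pos: [0.5481, -0.3014, 0.1783]
ee_rot: [-3.14, -0.0, 1.705]
wrist_force: [0.4, 0.6, -0.5]
width: 0.0355
finger_force: 30.0
```

Emit:
{"name": "carry_out", "arguments": {"increments": [[255,[-12,0,0],0],[255,[-3,0,0],0],[255,[0,0,0],0],[255,[0,0,0],0]]}}

```text
time: 31.6
tool_pos: [0.5516, -0.3116, 0.1796]
ee_rot: [-3.142, -0.001, 1.707]
wrist_force: [-0.0, -0.4, -0.7]
width: 0.0355
finger_force: 30.0
```

```bash
python3 -c "
from h import *
go(.5516,-.3125,.042,1.705)"
```

```text
at [ 0.5516 -0.3116  0.1796] yaw 1.707 rp [-3.142e+00 -1.000e-03] width 0.0355 F [-0.  -0.4 -0.7] t 31.6
before turn dx -0.9 dy -0.1 dz 137.6 twist 0.1
after turn dx -0.9 dy -0.1 dz 137.6 twist 0.1
```

Lower, release, retreat up, then swing away toward the left to see the whole rack.

Emit:
{"name": "carry_out", "arguments": {"increments": [[255,[-1,0,15],0],[255,[0,0,30],0],[255,[0,0,40],0],[255,[0,0,30],0],[255,[0,0,14],0],[255,[0,0,6],0],[255,[0,0,2],0],[255,[0,0,0],0]]}}

```text
time: 32.4
tool_pos: [0.5527, -0.3144, 0.0441]
ee_rot: [3.139, 0.002, 1.706]
wrist_force: [-0.4, 0.6, -0.0]
width: 0.0357
finger_force: 30.0
```

Emit:
{"name": "carry_out", "arguments": {"increments": [[255,[0,0,0],0],[0,[0,0,0],0],[0,[0,0,0],0],[0,[0,0,0],0],[0,[0,0,0],0],[0,[0,0,0],0],[0,[0,0,0],0],[0,[0,0,0],0]]}}

```text
time: 33.2
tool_pos: [0.5517, -0.3139, 0.0424]
ee_rot: [-3.142, -0.0, 1.705]
wrist_force: [-0.2, 0.4, -0.7]
width: 0.0882
finger_force: 0.0
```

Emit:
{"name": "carry_out", "arguments": {"increments": [[0,[0,0,0],0],[0,[0,0,-15],0],[0,[0,0,-40],0],[0,[0,0,-45],0],[0,[0,0,-40],0],[0,[0,0,-20],0],[0,[0,0,0],0],[0,[0,0,0],0]]}}

```text
time: 34.0
tool_pos: [0.5517, -0.3139, 0.2029]
ee_rot: [3.141, 0.001, 1.705]
wrist_force: [0.3, 0.5, -1.2]
width: 0.0941
finger_force: 0.0
```

Emit:
{"name": "carry_out", "arguments": {"increments": [[0,[40,0,0],0],[0,[45,0,0],0],[0,[45,0,0],0],[0,[45,0,0],0],[0,[45,0,0],0],[0,[45,0,0],0],[0,[45,0,0],0],[0,[45,0,0],0]]}}

```text
time: 34.8
tool_pos: [0.5022, 0.0396, 0.1997]
ee_rot: [-3.137, -0.001, 1.705]
wrist_force: [0.3, -0.5, -0.7]
width: 0.0943
finger_force: 0.0
```

Emit:
{"name": "carry_out", "arguments": {"increments": [[0,[45,0,0],0],[0,[45,0,0],0],[0,[45,0,0],0],[0,[30,0,0],0],[0,[0,0,0],0],[0,[0,0,0],0],[0,[0,0,0],0]]}}

```text
time: 35.5
tool_pos: [0.4817, 0.2002, 0.2011]
ee_rot: [-3.139, 0.001, 1.704]
wrist_force: [0.5, -0.1, -0.2]
width: 0.0939
finger_force: 0.0
```

```bash
python3 -c "
from h import *
a=robot.snapshot('top');b=robot.snapshot('side');cv2.imwrite('pics/top_end.png',a)
cv2.imwrite('pics/end.png',np.hstack([cv2.resize(a[150:220,340:485],(464,224),interpolation=cv2.INTER_CUBIC),cv2.resize(b[140:210,260:365],(336,224),interpolation=cv2.INTER_CUBIC)]))
print(robot.get_obs()['wrist_force'],robot.get_obs()['time'])"
```

```text
[ 0.15196679 -0.51138999 -0.81519912] 35.6
```

View pics/end.png

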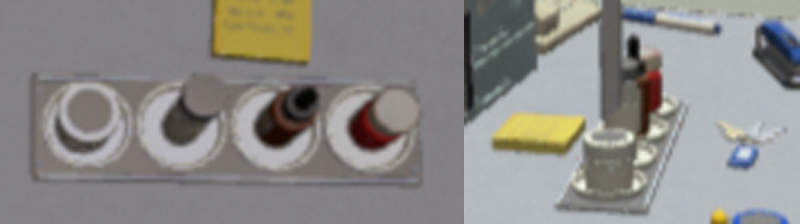

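All four stand upright in their own dishes: pot top at (90,108), tube (204,95), dropper (302,97), pill (393,108) in the crop. I'll check the numbers against the dish rims.

```bash
python3 -c "
from h import *
z=lambda l:np.array(l)/3.2+[340,150]
D=ray('top',z([[87,126],[182,127],[275,129],[372,130]]),.017)
M=np.vstack([ray('top',z(t),h) for t,h in zip([[90,108],[204,95],[302,97],[393,108]],(.061,.107,.113,.073))])
print(D.round(3).tolist(),M.round(3).tolist(),((M-D)*1e3).round(1)[:,:2].tolist())"
```

```text
[[0.523, -0.102, 0.017], [0.533, -0.174, 0.017], [0.542, -0.244, 0.017], [0.552, -0.317, 0.017]] [[0.525, -0.099, 0.061], [0.533, -0.172, 0.107], [0.54, -0.238, 0.113], [0.554, -0.314, 0.073]] [[2.0, 3.2], [0.0, 1.7], [-2.2, 6.1], [1.9, 3.7]]
```

All are within about 6 mm of their dish centres, so I'm handing in.

```bash
python3 -c "
from bench import robot
print(robot.close_job())"
```

```text
the job is handed in; nothing more can be done
None
```

All four medicines stand upright and released in the formerly empty rack in reverse order (left to right: ointment pot, tablet tube, dropper, pill bottle), each about 6 mm or less from its dish centre by the last camera check; the job was handed in at about 36 s, and no verdict was returned.

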